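# Load a specimen carrier under the leaf spring

## Robot

A 6-joint arm with a two-finger parallel gripper is mounted at the origin on the work surface. World frame = base frame: x ahead of the robot, y to its left, z up, the work surface at z = 0. Lengths are in mm, angles in rad, forces in N, time in s.
With the tool pointing down it reaches from about 350 to 975 mm from the base axis. Payload 7.1 kg.
Tool frame: the origin (TCP) lies between the finger pads; the fingertips stand 17 mm ahead of it and the grasp point (between the pads) lies 2 mm behind it (tip_reach is the y of the fingertips in the tool frame, in mm); y points along the fingers, x is the direction in which the jaws open and shut, and the axes are right-handed (so a half turn about y gives the same grasp; the last joint's range is limited). The gripper opens to 88 mm and grips with 3 to 60 N. Pads are 20 mm wide; open, the fingers measure 115 mm over their backs; the gripper's body (75 mm by 178 mm) begins 61 mm behind the grasp point.
Start: joints at [-1.19, 0.423, 1.63, -0, 1.089, -0.019], TCP at [243.287, -575.688, 239.675] pointing down, gripper open.
Joint ranges: [-3, 3], [-0.9, 2.11], [0.09, 2.58], [-1.31, 4.45], [0.11, 2.69], [-2.54, 2.54]. Speed limits (rad/s): [2.39, 2.39, 3.01, 3.14, 3.14, 3.14].

## Interface

Orientations are given as a rotation vector (axis times angle).
In Python, from workcell import get_obs, get_image, camera_model, close_job, silhouettes, tip_of, tip_reach gives the robot as it stands. The module is installed in compiled form; this text tells all that it offers.
- The arm moves only by the tool arm_command, never from a script. Its argument "targets" is a list of rows, each a list of 4 numbers: the shift along the tool's x, y, z in mm, then the turn about the tool's y in rad. A call has 1 to 20 rows; each row shifts and turns the commanded pose from where the row before left it, along the tool's axes as they then stand; what a row does not reach is not made up. A row lasts 1/12 s, in which the tool goes at most 41.7 mm and 7.16 degrees, less where a joint would pass 70% of its speed; a pose out of reach is approached as far as the arm can. A call is refused whole if a number of a shift passes 41.7 or a number of a turn 0.125, either way. A call with a gripper value outside its range is refused whole. "gripper" is the opening in per cent of the stroke, from 0 (shut) to 100 (fully open), set as the call begins (left out, the last holds). The fingers move at their own pace and stop on an object; the grip force is fixed at half the most. Time passes only in rows, so rows that do not move let the fingers close. It gives the time, the measured TCP pose, the force and the opening at its end, in the units of the state.
- get_obs(): the state, without advancing time (a new reading comes with each control period).
- get_image(name): name is "scene" or "side" or "wrist"; returns the picture (420x560x3 uint8, blue, green, red); there is no depth.
- camera_model(name): a dict with "mtx" (3x3 intrinsics, pixels), "dist" ([k1, k2, p1, p2, k3] as OpenCV has them; the pictures are not rectified), "position" and "orientation" of the camera in the world. Camera axes: x right, y up, looking along -z (the intrinsics and any distortion apply to the point x, -y, -z); pixel columns grow to the right and rows downward; lengths in mm; the calibration is good to about 2 mm. A picture is of the moment at which its call begins: read the wrist's pose just before it. camera_model takes no time and is no camera call; for the wrist camera it gives the pose at the moment of the call.
- close_job(): hands the job in, once; it reports no verdict.
Trained networks look in the newest picture that a camera, given by its name, has taken for a name from the list of things; names that differ only in an ending like _2 or _b are one class to them, and where a whole thing is asked for, a point or a joint stands for the part that bears it (a point fixed in the world has none). Each returns a list of dicts, best first, with "conf" (0 to 1); they miss things now and then, are a little off and sometimes report something else, mostly with a low value. They report only what shows in the picture. A call takes as long as a camera call. They do not tell look-alikes from the thing itself.
- silhouettes(camera, thing): "pixels" (420x560 bool, what is visible of it) and "at" ([column, row] in pixels, amid what is visible of it).
- tip_of(camera, thing): "at" ([column, row] in pixels: a listed point, or the origin of a listed thing).
The state is a dict: "t": time; "qpos": joint angles; "qvel": joint speeds; "joint_torque": joint torques, N m; "ee_pos": TCP position; "orientation": TCP orientation; "ft_force": force on the tool from outside, world axes, zero at the start; "moment": the same for the moment, N m; "width": finger opening in mm.
Only numpy, scipy, OpenCV 4.12 (cv2) and the standard library are available. Lean on these libraries where they do the work, as an engineer would, in place of code of your own. Each camera call takes 0.05 s, during which the arm holds its last target. There are 200 camera calls.

## Task

Load the specimen carrier into the tester's track: with closed fingertips press down hard on the low steel ledge at its rear until the sprung lifter is pushed in, and, still pressing, slide it forward under the bridge and the leaf spring until its front edge is fully home against the end stop and the lifter has popped up behind it. Push and press only, never lift or pinch the carrier or ram it against the bridge; leave everything else where it stands, and finish with the hand clear.

Things in the scene. Friction and masses are not known exactly. Their poses are not given: they have to be found in the camera images.
- track: The tester's loading track, fixed on the bench: grey base plate 235 x 230 x 12 mm with a straight steel channel. Origin at bench level under the channel's centre line; +x = direction of sliding in, +y left of it, z up. Channel floor z 30 mm; guide walls' inner faces y +-37 mm, 9 mm thick, tops z 46 mm, from x -120 to 100 mm; rear end open.
- track_bridge (a point): Middle of the lower edge, on the entry side, of the fixed crossbar ('bridge') over the channel (track x 30, y 0, z 45 mm); axes as the track. The bar is 10 mm thick in x, its top at z 56 mm. The carrier passes below it only when pressed down on the floor; raised on the lifter its front hits the bar.
- track_stop (a point): Middle of the end stop's face, which the carrier's front edge must reach (track x 90, y 0, z 36 mm; stop's top z 48 mm); axes as the track.
- lifter (a joint): Travel (m) of the sprung brass pad in the channel floor under the carrier (track x -103 to -37 mm, 30 mm wide): 0 = up, 10 mm proud of the floor; 0.010 = flush, carrier pressed flat. Pushes up with about 5 N when up, 10 N when flush. With the carrier home it is free and pops up 7 mm behind the carrier's rear edge.
- leaf (a joint): Angle (rad) of the two-tined steel leaf spring fixed under the bridge, sloping down and forward (tines 40 mm long, at y +-22 mm): 0 = relaxed, tips about 8 mm above the floor; about 0.1 with the carrier beneath. Presses on the carrier with about 3 to 5 N and yields upward as it slides in.
- carrier: Loose specimen carrier, 0.19 to 0.38 kg, 120 long (x) x 70 mm wide; origin at the centre of its underside, +x forward to the stop, z up. Front 80 mm: aluminium block 12 mm thick, round specimen flush in its top. Rear 40 mm: steel ledge 6 mm thick. Starts on the raised lifter, underside 40 mm above the bench (30 when pressed flat), front edge 12 to 18 mm before the bridge; travel about 75 mm.
- carrier_ledge (a point): Middle of the top of the carrier's rear ledge, where to press (carrier x -40, y 0, z 6 mm; axes as the carrier): 46 mm above the bench at the start, 36 mm pressed flat. 20 mm ahead of it is the upright step, 6 mm high, against which fingertips push forward. Sliding it while pressed takes roughly 3 to 10 N (smooth oiled metal).
- carrier_nose (a point): Middle of the carrier's front upper edge (carrier x 60, y 0, z 12 mm); axes as the carrier.
- mount_a: Bystander: black specimen mount, cylinder 25 mm across, 18 mm high, standing on the base plate right (-y) of the channel; origin at its underside.
- mount_b: Bystander: steel specimen mount, cylinder 30 mm across, 22 mm high, on the base plate left (+y) of the channel; origin at its underside.
- gauge_block: Bystander: steel gauge block 35 x 12 x 18 mm on the base plate right (-y) of the channel; origin at its underside.
- bowl: Bystander: steel bowl, 120 mm across, 50 mm high, on the bench to the robot's right; origin at its underside.
- jar: Bystander: amber jar, 60 mm across, 85 mm high, on the bench to the left; origin at its underside.
- beaker: Bystander: glass beaker, 68 mm across, 85 mm high, on the bench to the right; origin at its underside.
Mind the look-alikes: they are no part of the job. Of the things like the carrier, leave any that is brown, orange or yellow; of the rest the larger one is meant.

How it is judged:
By the outcome, as a careful person would: the job done as asked, in the order asked, and still so for the second after the job is handed in, with the robot touching nothing.
It also fails if it takes over 35 s, if anything falls off the work surface, if the arm or the gripper's body presses on something with over 40 N, if the wrist force passes 120 N, or if a joint passes its speed limit or range.

## Working session

There is one attempt and no reset: what is moved stays moved. The work goes in short steps, Python scripts to look and compute and a tool call to move; the robot and the scene stay as the last step left them, time stands still between calls to the robot, and variables do not carry over. Pictures are saved under pics/ and viewed, about 8 in all and at most 12, crops included, and the job is handed in when it is done.

Besides the shell and the picture viewer there is one more tool, called after "Call:" as name(argument=value, ...) on one line, values as JSON. arm_command: Moves the arm, as the interface text tells. Its arguments: {"type":"object","properties":{"targets":{"type":"array","items":{"type":"array","items":{"type":"number"}}},"gripper":{"type":"number"}},"required":["targets"]}

```bash
mkdir -p pics; cat > h.py <<'E'
import numpy as np, cv2
from scipy.spatial.transform import Rotation as R
from workcell import *
def cam(n):
    m=camera_model(n); o=np.array(m["orientation"],float)
    Rm=o if o.shape==(3,3) else R.from_rotvec(o).as_matrix()
    return np.array(m["mtx"]),np.array(m["dist"]),np.array(m["position"],float),Rm
def ray(n,px):
    K,d,p,Rm=cam(n); u=cv2.undistortPoints(np.array([[px]],float),K,d)[0,0]
    return p,Rm@np.array([u[0],-u[1],-1])
def onz(n,px,z):
    p,v=ray(n,px); return p+v*(z-p[2])/v[2]
def proj(n,P):
    K,d,p,Rm=cam(n); c=(np.atleast_2d(P)-p)@Rm; c=c*[1,-1,-1]
    return cv2.projectPoints(c,np.zeros(3),np.zeros(3),K,d)[0][:,0]
def tri(obs):
    A=np.zeros((3,3));b=np.zeros(3)
    for n,px in obs:
        p,v=ray(n,px);v=v/np.linalg.norm(v);M=np.eye(3)-np.outer(v,v);A+=M;b+=M@p
    return np.linalg.solve(A,b)
E
python3 - <<'E'
from h import *
print(camera_model("scene"))
o=get_obs();print(o)
print(tip_reach if not callable(tip_reach) else tip_reach())
for c in("scene","side"):
    cv2.imwrite(f"pics/{c}1.png",get_image(c)); print(c,cam(c)[2])
    for t,z in(("carrier",40),("carrier_ledge",46),("carrier_nose",52),("track_bridge",45),("track_stop",36),("track",0)):
        for r in tip_of(c,t)[:3]: print(t,np.round(r["at"]),round(r["conf"],2),np.round(onz(c,r["at"],z)))
E
```

```text
{'mtx': array([[422.87123666,   0.        , 284.73531221],
       [  0.        , 422.87123666, 208.42707167],
       [  0.        ,   0.        ,   1.        ]]), 'dist': array([-0.06314993,  0.        ,  0.        ,  0.        ,  0.        ]), 'position': array([1003.17186613, -704.90896258, 1105.93147738]), 'orientation': array([0.66401233, 0.19604282, 0.57722511])}
{'t': 0.0, 'qpos': array([-1.19000219e+00,  4.23802479e-01,  1.63072986e+00, -6.94930535e-06,
        1.08860277e+00, -1.89774399e-02]), 'qvel': array([ 1.45075070e-03, -5.18919591e-04,  1.59977702e-03,  3.03856832e-04,
       -2.88627941e-05, -2.72203243e-05]), 'joint_torque': array([-9.42471888e-05, -5.44628763e+01, -2.73667163e+01,  6.43125409e-02,
        2.25702964e-02, -1.22394067e-04]), 'ee_pos': array([ 243.08372447, -575.1886856 ,  238.90997654]), 'orientation': array([-1.37132025,  0.91080907, -0.90871402]), 'ft_force': array([-0.76986806, -0.47631826,  1.37411837]), 'moment': array([-0.01959024,  0.04199544, -0.03453239]), 'width': 87.75251445023363}
17.0
scene [1003.17186613 -704.90896258 1105.93147738]
carr
[... 509 characters left out ...]
97.] 0.96 [585. 158.   0.]
track [352. 146.] 0.53 [542. 446.   0.]
side [ 26.06675084 794.54287639 811.5533879 ]
carrier [291. 351.] 0.94 [320. 341.  40.]
carrier [231. 242.] 0.73 [624. 154.  40.]
carrier [248. 259.] 0.68 [549. 180.  40.]
carrier_ledge [303. 219.] 0.96 [517. -18.  46.]
carrier_ledge [118. 320.] 0.76 [664. 482.  46.]
carrier_ledge [323. 312.] 0.75 [314. 224.  46.]
carrier_nose [161. 322.] 0.92 [580. 437.  52.]
carrier_nose [320. 287.] 0.75 [354. 172.  52.]
carrier_nose [308. 359.] 0.71 [279. 344.  52.]
track_bridge [233. 242.] 0.85 [617. 154.  45.]
track_stop [222. 232.] 0.95 [671. 134.  36.]
track_stop [234. 242.] 0.63 [621. 147.  36.]
track [242. 262.] 0.93 [583. 165.   0.]
```

```bash
python3 - <<'E'
import cv2
a=cv2.imread("pics/scene1.png")[100:310,200:480]; b=cv2.imread("pics/side1.png")[170:380,100:380]
cv2.imwrite("pics/s1.png",cv2.resize(a,None,fx=2.85,fy=2.85,interpolation=3));cv2.imwrite("pics/s2.png",cv2.resize(b,None,fx=2.85,fy=2.85,interpolation=3))
E
```

```text
(no output)
```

View pics/s1.png

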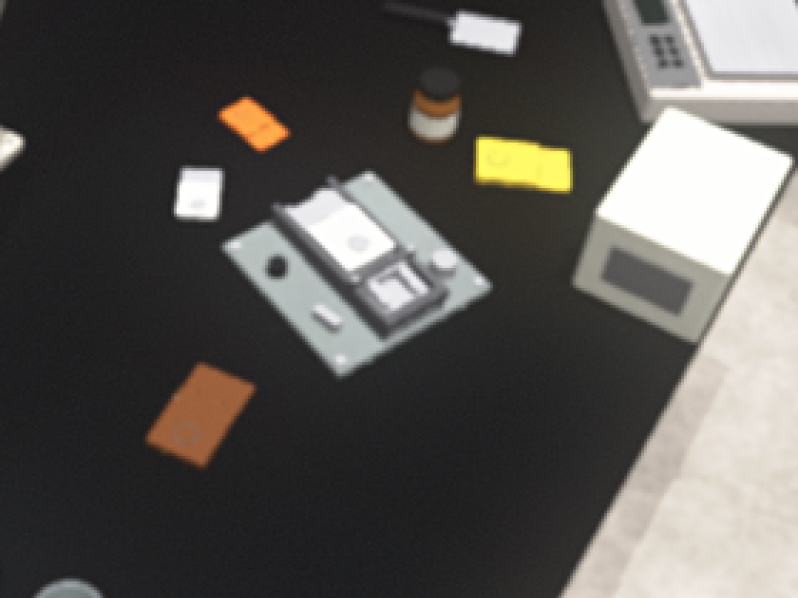

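View pics/s2.png

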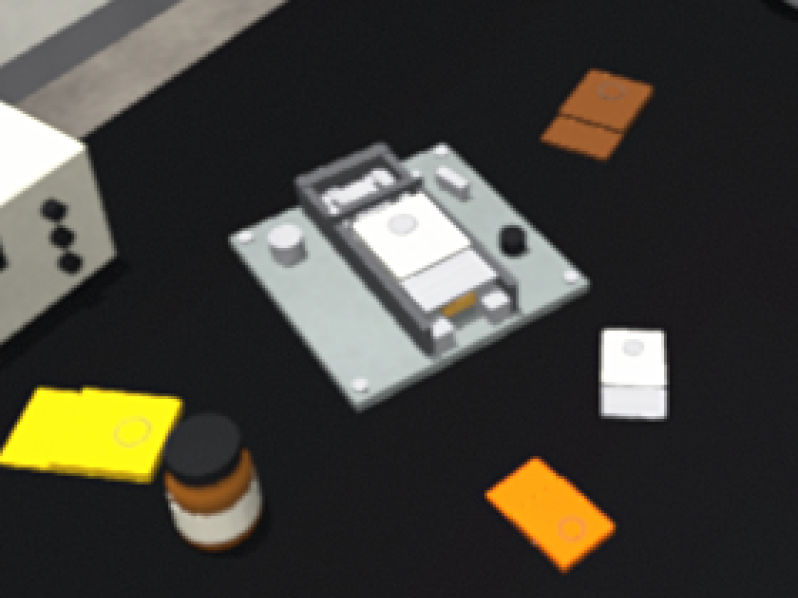

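The scene view shows the white carrier in the grey track (crop ~345,235). There are orange, yellow and brown look-alikes, plus a small white one outside the track. The side view confirms this: carrier ledge at ~(455,280), bridge at ~(375,205), open rear end towards the lower right. Next I work out the coarse track pose and the move.

```bash
python3 - <<'E'
from h import *
o=get_obs();Rm=R.from_rotvec(o["orientation"]).as_matrix();print(np.round(Rm,3))
# crop->full
f=lambda c,off:(np.array(c)/2.85+off)
S=lambda c:f(c,[200,100]);D=lambda c:f(c,[100,170])
# wall rear ends top outer, from side crop; ledge-step line corners etc
for nm,c,z in(("L wall rear",(432,325),46),("R wall rear",(512,280),46),("step L",(409,280),46+6),("step R",(470,247),52),("rear L",(430,310),46),("rear R",(495,280),46)):
    print(nm,onz("side",D(c),z).round())
for nm,c,z in(("L wall rear",(333,182),46),("R wall rear",(279,208),46)): print(nm,onz("scene",S(c),z).round())
m=camera_model("wrist");print(m["position"],o["ee_pos"],Rm.T@(m["position"]-o["ee_pos"]), (Rm.T@cam("wrist")[3]).round(2))
t=np.array([490,190,300.]);print((Rm.T@(t-o["ee_pos"])).round())
E
```

```text
[[ 0.389  0.     0.921]
 [-0.921 -0.     0.389]
 [ 0.    -1.    -0.   ]]
L wall rear [490. 245.  46.]
R wall rear [465. 168.  46.]
step L [533. 219.  52.]
step R [514. 160.  52.]
rear L [502. 232.  46.]
rear R [477. 176.  46.]
L wall rear [505. 244.  46.]
R wall rear [474. 169.  46.]
[ 321.81088904 -541.78371832  386.30586647] [ 243.28312836 -575.70181322  239.7053572 ] [  -0.67156424 -146.60070236   85.53676837] [[ 1.   -0.    0.  ]
 [ 0.    0.3  -0.95]
 [ 0.    0.95  0.3 ]]
[-609.  -60.  525.]
```

Call:
arm_command(gripper=0, targets=[[-30.5,-3,26.3,0],[-30.5,-3,26.3,0],[-30.5,-3,26.3,0],[-30.5,-3,26.3,0],[-30.5,-3,26.3,0],[-30.5,-3,26.3,0],[-30.5,-3,26.3,0],[-30.5,-3,26.3,0],[-30.5,-3,26.3,0],[-30.5,-3,26.3,0],[-30.5,-3,26.3,0],[-30.5,-3,26.3,0],[-30.5,-3,26.3,0],[-30.5,-3,26.3,0],[-30.5,-3,26.3,0],[-30.5,-3,26.3,0],[-30.5,-3,26.3,0],[-30.5,-3,26.3,0],[-30.5,-3,26.3,0],[-30.5,-3,26.3,0]])

```text
t: 2.37
ee_pos: [490.6, 193.2, 300.1]
orientation: [-1.372, 0.909, -0.91]
ft_force: [0.5, -0.9, 0.2]
width: 0.4
```

Call:
arm_command(targets=[[0,0,0,-0.12],[0,0,0,-0.12],[0,0,0,-0.12],[0,0,0,-0.12],[0,0,0,-0.12],[0,0,0,-0.12],[0,0,0,-0.12],[0,0,0,-0.12],[0,0,0,-0.12],[0,0,0,-0.12],[0,0,0,-0.12],[0,0,0,-0.12],[0,0,0,-0.12],[0,0,0,-0.12],[0,0,0,-0.12],[0,0,0,-0.12],[0,0,0,-0.12],[0,0,0,-0.12],[0,0,0,-0.12],[0,0,0,-0.12]])

```text
t: 4.03
ee_pos: [490.4, 190.9, 299.8]
orientation: [-1.35, -0.959, 0.958]
ft_force: [0.4, 0.6, -0.2]
width: 0.4
```

```bash
python3 - <<'E'
from h import *
o=get_obs();Rm=R.from_rotvec(o["orientation"]).as_matrix();print(o["t"],o["qpos"].round(2),o["ee_pos"].round(1),o["ft_force"].round(1),o["width"]);print(np.round(Rm,3))
im=get_image("wrist");cv2.imwrite("pics/w1.png",cv2.resize(im,None,fx=1.4,fy=1.4))
for t,z in(("carrier",40),("carrier_ledge",46),("carrier_nose",52),("track_bridge",45),("track_stop",36),("track",0)):
    for r in tip_of("wrist",t)[:2]: print(t,np.round(r["at"]),round(r["conf"],2),np.round(onz("wrist",r["at"],z),1))
E
```

```text
4.0333 [ 0.35  0.21  1.79  0.    1.14 -0.89] [490.4 190.9 299.8] [ 0.4  0.6 -0.2] 0.4326954848329267
[[ 0.33   0.    -0.944]
 [ 0.944  0.     0.33 ]
 [ 0.    -1.    -0.   ]]
carrier [214.  70.] 0.79 [357.7 171.7  40. ]
carrier [326.  15.] 0.77 [346.3 307.5  40. ]
carrier_ledge [283. 188.] 0.89 [513.2 200.6  46. ]
carrier_ledge [333.  39.] 0.88 [373.1 306.4  46. ]
carrier_nose [281. 268.] 0.98 [611.1 162.8  52. ]
carrier_nose [194. 101.] 0.86 [381.3 139.4  52. ]
```

View pics/w1.png

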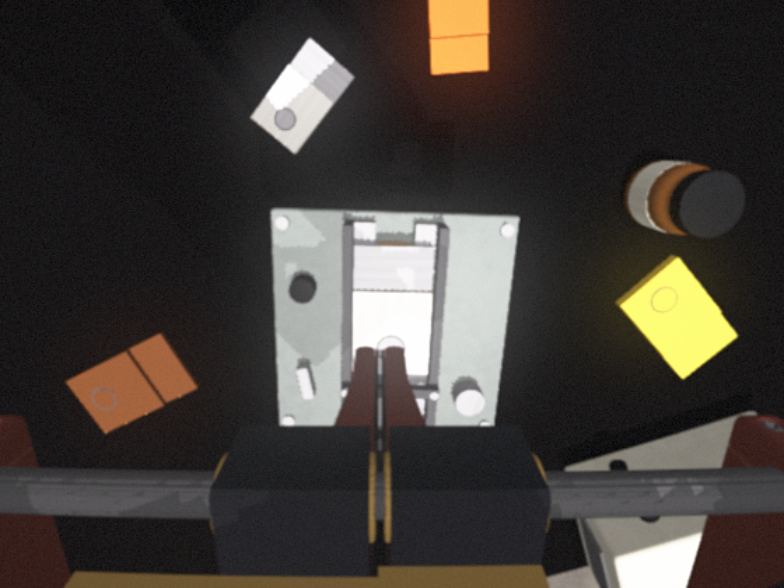

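The wrist view shows the carrier clearly: rear ledge at rows 245–291 and columns 352–434 of the enlarged picture, step at row 291, walls on both sides. The bystanders stand where the list says. I now refine the pose from these edges.

```bash
python3 - <<'E'
from h import *
P={}
for nm,c,z in(("rearL",(353.5,245),46),("rearR",(434,246),46),("stepL",(352,291),52),("stepR",(433,291.5),52),("noseL",(351,378),52),("noseR",(431,378),52),("wallLrear",(344,222),46),("wallRrear",(447,224),46),("wallLfar",(342,384),46),("wallRfar",(438,384),46)):
    P[nm]=onz("wrist",np.array(c)/1.4,z); print(nm,P[nm].round(1))
for a,b in(("rear","nose"),("step","nose"),("rear","step")):
    m=[(P[k+"L"]+P[k+"R"])/2 for k in(a,b)]; d=m[1]-m[0]; print(a,b,m[0].round(1),m[1].round(1),np.linalg.norm(d[:2]).round(1),np.degrees(np.arctan2(d[1],d[0])).round(1))
for k in("rear","step","nose","wall"):
    if k!="wall": d=P[k+"R"]-P[k+"L"]; print(k,np.linalg.norm(d).round(1),np.degrees(np.arctan2(d[0],-d[1])).round(1))
for s in("L","R"):
    d=P[f"wall{s}far"]-P[f"wall{s}rear"]; print(np.degrees(np.arctan2(d[1],d[0])).round(1))
r=[x["at"] for x in tip_of("side","carrier_ledge")]; print(np.round(r,1))
s=[x["at"] for x in tip_of("scene","carrier_ledge")]; print(np.round(s,1))
print(proj("side",[513,200,46]),proj("scene",[513,200,46]))
E
```

```text
rearL [484.7 170.9  46. ]
rearR [509.  236.3  46. ]
stepL [521.7 155.9  52. ]
stepR [546.2 222.9  52. ]
noseL [601.3 124.8  52. ]
noseR [626.6 195.3  52. ]
wallLrear [463.2 170.4  46. ]
wallRrear [494.5 252.7  46. ]
wallLfar [607.3 112.9  46. ]
wallRfar [638.2 199.2  46. ]
rear nose [496.9 203.6  46. ] [613.9 160.   52. ] 124.9 -20.4
step nose [533.9 189.4  52. ] [613.9 160.   52. ] 85.2 -20.2
rear step [496.9 203.6  46. ] [533.9 189.4  52. ] 39.7 -21.0
rear 69.8 159.6
step 71.3 159.9
nose 74.9 160.3
-21.7
-20.4
[[302.7 219.4]
 [117.6 320.1]
 [323.4 311.8]
 [255.7 268.1]
 [283.1 337. ]
 [254.5 238. ]]
[[395.9 158.7]
 [276.  234. ]
 [271.4 162.2]
 [309.3 173. ]
 [293.9 143.2]]
[[255.30622403 268.41150168]] [[312.17163591 172.24325882]]
```

Call:
arm_command(targets=[[0,0,0,0.019],[2.4,36,-4.3,0],[2.4,36,-4.3,0],[2.4,36,-4.3,0],[2.4,36,-4.3,0],[2.4,36,-4.3,0],[2.2,36,-4.3,0],[0,0,0,0],[0,0,0,0]])

```text
t: 5.23
ee_pos: [518.3, 194.7, 82.2]
orientation: [-1.358, -0.935, 0.942]
ft_force: [-0.5, 1.2, 0.6]
width: 0.2
```

```bash
python3 - <<'E'
from h import *
o=get_obs();Rm=R.from_rotvec(o["orientation"]).as_matrix();print(o["t"],o["ee_pos"].round(1),o["ft_force"].round(1),Rm[:,2].round(3))
im=get_image("wrist");a=cv2.resize(im,None,fx=1,fy=1)[:,80:480]
s=get_image("side")[190:330,180:320]
s=cv2.resize(s,(400,420),interpolation=3)
cv2.imwrite("pics/w2.png",np.hstack([a,s]))
for t,z in(("carrier_ledge",46),("carrier_nose",52),("track_bridge",45),("track_stop",36)):
    for r in tip_of("wrist",t)[:2]: print(t,np.round(r["at"]),round(r["conf"],2),np.round(onz("wrist",r["at"],z),1))
E
```

```text
5.2333 [518.3 194.7  82.2] [-0.5  1.2  0.6] [-0.935  0.354  0.004]
carrier_ledge [268. 244.] 0.86 [519.8 196.2  46. ]
carrier_nose [91. 55.] 0.67 [389.7 150.6  52. ]
carrier_nose [269. 388.] 0.59 [619.1 159.2  52. ]
track_bridge [268. 390.] 0.88 [627.1 154.7  45. ]
```

View pics/w2.png

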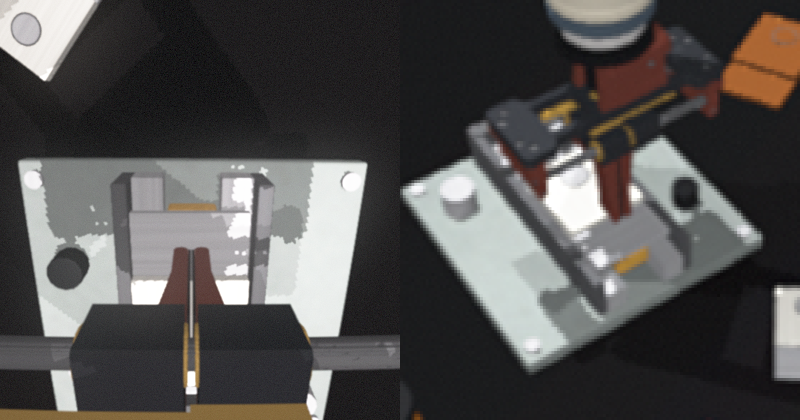

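The wrist crop shows the ledge at rows 211–278 and crop columns 130–250. The fingertips are centred above it at (190,248), between the walls. The side crop agrees.

```bash
python3 - <<'E'
from h import *
o=get_obs();Rm=R.from_rotvec(o["orientation"]).as_matrix();tip=o["ee_pos"]+17*Rm[:,1];print("tip",tip.round(1))
for nm,c,z in(("rearL",(212,211.5),46),("rearR",(329,212),46),("stepL",(211,278),52),("stepR",(331,279),52),("wallL inner rear",(210,186),46),("wallR inner rear",(336,186),46)):
    p=onz("wrist",c,z); q=Rm.T@(p-tip); print(nm,p.round(1),"rel tool x,z",q[[0,2]].round(1))
print(proj("wrist",[tip]))
E
```

```text
tip [520.7 195.6  69.1]
rearL [488.3 172.7  46. ] rel tool x,z [-33.   22.3]
rearR [512.9 236.6  46. ] rel tool x,z [35.5 21.9]
stepL [525.5 156.6  52. ] rel tool x,z [-34.9 -18.2]
stepR [552.  224.5  52. ] rel tool x,z [ 38. -19.]
wallL inner rear [473.8 177.8  46. ] rel tool x,z [-33.3  37.7]
wallR inner rear [499.3 245.2  46. ] rel tool x,z [38.7 37.6]
[[268.18926373 263.96292226]]
```

Call:
arm_command(targets=[[0.6,3,0,0],[0.6,3,0,0],[0,3,0,0],[0,3,0,0],[0,3,0,0],[0,2,0,0],[0,0,0,0],[0,0,0,0]])

```text
t: 6.2
ee_pos: [519.8, 196.2, 66.3]
orientation: [-1.358, -0.939, 0.94]
ft_force: [0.1, 1.0, 1.1]
width: 0.3
```

Call:
arm_command(targets=[[0,2,0,0],[0,2,0,0],[0,1,0,0],[0,0,0,0]])

```text
t: 6.53
ee_pos: [520.1, 196.3, 61.6]
orientation: [-1.359, -0.94, 0.939]
ft_force: [0.0, 0.2, 2.6]
width: 0.7
```

Call:
arm_command(targets=[[0,2,0,0],[0,2,0,0],[0,0,0,0]])

```text
t: 6.78
ee_pos: [520.1, 196.3, 57.6]
orientation: [-1.359, -0.94, 0.939]
ft_force: [-0.1, 1.0, 4.2]
width: 0.3
```

Call:
arm_command(targets=[[0,2,0,0],[0,2,0,0],[0,1,0,0],[0,0,0,0]])

```text
t: 7.12
ee_pos: [520.3, 196.4, 53.3]
orientation: [-1.359, -0.94, 0.939]
ft_force: [-1.1, -0.9, 11.1]
width: 0.2
```

Call:
arm_command(targets=[[0,1,0,0],[0,1,0,0],[0,0,0,0]])

```text
t: 7.37
ee_pos: [521.4, 196.8, 53.2]
orientation: [-1.359, -0.942, 0.937]
ft_force: [-4.4, -1.4, 26.9]
width: 0.5
```

Call:
arm_command(targets=[[0,0,-2,0],[0,0,-2,0],[0,0,-2,0],[0,0,-2,0],[0,0,-2,0],[0,0,-2,0],[0,0,0,0]])

```text
t: 7.95
ee_pos: [533.2, 192.9, 53.2]
orientation: [-1.359, -0.943, 0.936]
ft_force: [-3.4, 0.4, 24.5]
width: 0.4
```

```bash
python3 - <<'E'
from h import *
o=get_obs();Rm=R.from_rotvec(o["orientation"]).as_matrix();print(o["t"],o["ee_pos"].round(1),o["ft_force"].round(1),Rm[:,2].round(3))
a=get_image("wrist")[:,80:480]
s=cv2.resize(get_image("side")[220:300,200:276],(400,420),interpolation=3)
cv2.imwrite("pics/w3.png",np.hstack([a,s]))
E
```

```text
7.95 [533.2 192.9  53.2] [-3.4  0.4 24.5] [-0.936  0.353 -0.003]
```

View pics/w3.png

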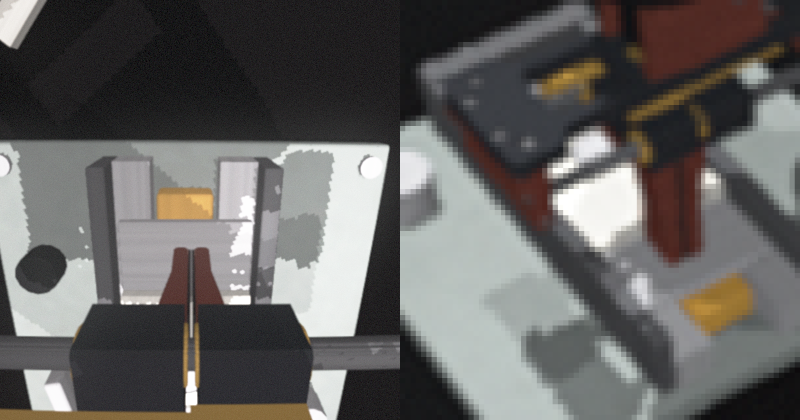

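The carrier is pressed flat and moves with the fingers: rear edge at row 220, fingertips centred at (190,250), brass pad showing behind it. I keep sliding.

Call:
arm_command(targets=[[0,0,-2,0],[0,0,-2,0],[0,0,-2,0],[0,0,-2,0],[0,0,-2,0],[0,0,-2,0],[0,0,0,0]])

```text
t: 8.63
ee_pos: [544.5, 188.7, 53.2]
orientation: [-1.36, -0.943, 0.936]
ft_force: [-2.8, 1.1, 23.9]
width: 0.4
```

Call:
arm_command(targets=[[0,0,-2,0],[0,0,-2,0],[0,0,-2,0],[0,0,-2,0],[0,0,-2,0],[0,0,-2,0],[0,0,0,0]])

```text
t: 9.22
ee_pos: [555.7, 184.4, 53.2]
orientation: [-1.36, -0.943, 0.936]
ft_force: [-2.8, 0.1, 23.6]
width: 0.3
```

Call:
arm_command(targets=[[0,0,-2.5,0],[0,0,-2.5,0],[0,0,-2.5,0],[0,0,-2.5,0],[0,0,-2.5,0],[0,0,-2.5,0],[0,0,-2.5,0],[0,0,-2.5,0],[0,0,0,0]])

```text
t: 9.97
ee_pos: [573.8, 177.3, 53.2]
orientation: [-1.359, -0.942, 0.937]
ft_force: [-4.7, 1.2, 24.6]
width: 0.5
```

```bash
python3 - <<'E'
from h import *
o=get_obs();print(o["t"],o["ee_pos"].round(1),o["ft_force"].round(1))
a=get_image("wrist")[:,80:480]
s=cv2.resize(get_image("side")[210:290,200:276],(400,420),interpolation=3)
cv2.imwrite("pics/w4.png",np.hstack([a,s]))
E
```

```text
9.9667 [573.8 177.3  53.2] [-4.7  1.2 24.6]
```

View pics/w4.png

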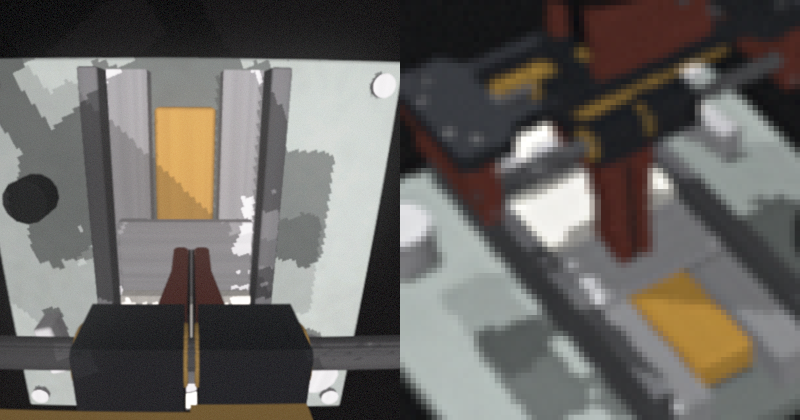

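The carrier is still flat, its rear edge is still at row 220, and most of the brass pad is uncovered behind it. About 19 mm remain.

Call:
arm_command(targets=[[0,0,-2,0],[0,0,-2,0],[0,0,-2,0],[0,0,-2,0],[0,0,-2,0],[0,0,-2,0],[0,0,-2,0],[0,0,0,0]])

```text
t: 10.73
ee_pos: [587.0, 172.4, 53.2]
orientation: [-1.359, -0.942, 0.936]
ft_force: [-3.9, 1.5, 23.0]
width: 0.6
```

Call:
arm_command(targets=[[0,0,-1.5,0],[0,0,-1.5,0],[0,0,-1,0],[0,0,0,0]])

```text
t: 11.07
ee_pos: [589.5, 171.3, 53.2]
orientation: [-1.358, -0.94, 0.938]
ft_force: [-8.2, 3.2, 27.7]
width: 0.7
```

Call:
arm_command(targets=[[0,0,-1,0],[0,0,-1,0],[0,0,0,0]])

```text
t: 11.32
ee_pos: [591.0, 170.5, 53.2]
orientation: [-1.357, -0.94, 0.938]
ft_force: [-9.5, 4.1, 27.3]
width: 0.4
```

Call:
arm_command(targets=[[0,0,-1.5,0],[0,0,-1.5,0],[0,0,-1,0],[0,0,0,0]])

```text
t: 11.65
ee_pos: [592.5, 169.9, 53.2]
orientation: [-1.355, -0.936, 0.94]
ft_force: [-17.8, 7.8, 33.9]
width: 0.7
```

```bash
python3 - <<'E'
from h import *
o=get_obs();print(o["t"],o["ee_pos"].round(1),o["ft_force"].round(1))
a=get_image("wrist")[:,80:480]
s=cv2.resize(get_image("side")[210:290,200:276],(400,420),interpolation=3)
cv2.imwrite("pics/w5.png",np.hstack([a,s]))
E
```

```text
11.65 [592.5 169.9  53.2] [-17.8   7.8  33.9]
```

View pics/w5.png

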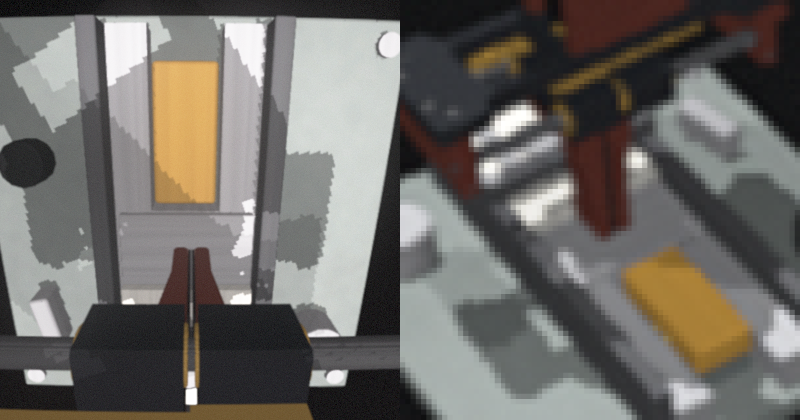

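The brass pad has popped up (front edge at row ~203) behind the carrier's rear edge (row 213). I check that the gap matches the 7 mm expected at home.

```bash
python3 - <<'E'
from h import *
o=get_obs();u=np.array([.937,-.349]);w=np.array([.349,.937])
f=lambda c,z:(lambda p:(p@u,p@w))(onz("wrist",c,z)[:2])
for nm,c,z in(("padfront top",(265,203.5),40),("padrear top",(265,61.5),40),("carrier rear",(266,213.5),36),("wall rear L",(165,17),46),("wall rear R",(365,17),46),("step",(240,290),42)): print(nm,np.round(f(c,z),1))
E
```

```text
padfront top [460.6 364.7]
padrear top [395.  365.3]
carrier rear [467.1 365.1]
wall rear L [377.9 324.1]
wall rear R [378.3 407. ]
step [508.3 350.8]
```

Call:
arm_command(targets=[[0,0,-1,0],[0,0,-1,0],[0,0,0,0]])

```text
t: 12.0
ee_pos: [592.6, 169.8, 53.2]
orientation: [-1.352, -0.934, 0.942]
ft_force: [-22.8, 13.3, 38.6]
width: 0.3
```

Call:
arm_command(targets=[[0,-1,0,0],[0,-1,0,0],[0,-2,0,0],[0,-3,0,0],[0,-6,0,0],[0,-15,0,0],[0,-30,0,0],[0,-30,0,0],[0,-30,10,0],[0,-30,30,0],[0,0,35,0],[0,0,35,0],[0,0,0,0],[0,0,0,0]])

```text
t: 13.17
ee_pos: [492.9, 206.3, 198.1]
orientation: [-1.358, -0.94, 0.941]
ft_force: [0.8, 0.8, 0.4]
width: 0.4
```

```bash
python3 - <<'E'
from h import *
o=get_obs();print(o["t"],o["ee_pos"].round(1),o["ft_force"].round(1))
a=get_image("wrist")[:,80:480]
s=cv2.resize(get_image("side")[205:290,195:276],(400,420),interpolation=3)
cv2.imwrite("pics/w6.png",np.hstack([cv2.resize(a[150:360,100:300],(400,420),interpolation=3),s]))
for t,z in(("carrier_ledge",36),("carrier_nose",42),("track_bridge",45),("track_stop",36)):
  for c in("wrist","side"):
    for r in tip_of(c,t)[:4]: print(t,c,np.round(r["at"]),round(r["conf"],2),np.round(onz(c,r["at"],z),1))
E
```

```text
13.1667 [492.9 206.3 198.1] [0.8 0.8 0.4]
carrier_ledge wrist [328.  21.] 0.74 [374.2 303.9  36. ]
carrier_ledge wrist [546. 277.] 0.68 [686.2 450.8  36. ]
carrier_ledge wrist [197.  40.] 0.65 [348.6 196.7  36. ]
carrier_ledge wrist [ 72. 309.] 0.65 [540.9 -41.4  36. ]
carrier_ledge side [301. 219.] 0.92 [527.8 -25.3  36. ]
carrier_ledge side [322. 310.] 0.83 [322.7 213.7  36. ]
carrier_ledge side [241. 252.] 0.75 [582.4 166.3  36. ]
carrier_ledge side [116. 320.] 0.73 [676.8 479.2  36. ]
carrier_nose wrist [502. 225.] 0.95 [604.2 408.7  42. ]
carrier_nose wrist [156. 104.] 0.65 [383.6 143.2  42. ]
carrier_nose side [311. 361.] 0.85 [275.3 340.3  42. ]
carrier_nose side [320. 198.] 0.75 [ 529.3 -131.3   42. ]
carrier_nose side [219. 226.] 0.7 [690.7 123.   42. ]
carrier_nose side [322. 285.] 0.6 [357.6 156.5  42. ]
track_bridge wrist [267. 324.] 0.85 [624.2 153.5  45. ]
track_bridge side [230. 242.] 0.91 [623.3 159.7  45. ]
track_stop wrist [271. 363.] 0.59 [681.6 136.6  36. ]
track_stop side [223. 231.] 0.98 [674.  128.6  36. ]
```

View pics/w6.png

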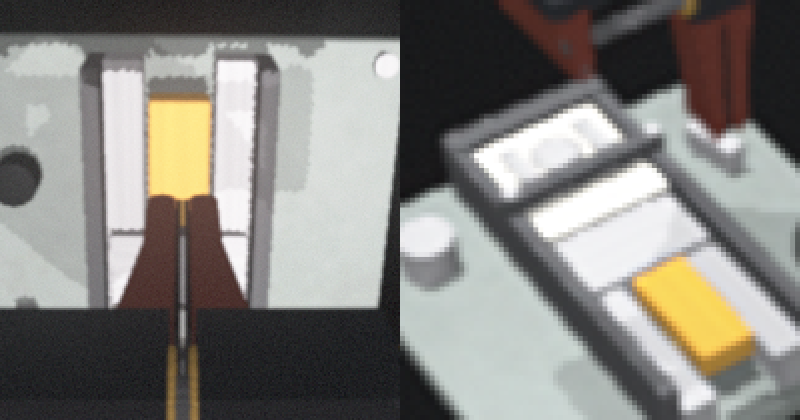

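The fingers are clear. The side crop shows the carrier under the bridge and leaf, and the brass pad raised behind its rear edge. I check the final gap once more with numbers.

```bash
python3 - <<'E'
from h import *
u=np.array([.937,-.349]);w=np.array([.349,.937])
f=lambda n,c,z:(lambda p:(p@u,p@w))(onz(n,c,z)[:2])
W=lambda c:(180+c[0]/2,150+c[1]/2); D=lambda c:(195+(c[0]-400)*81/400,205+c[1]*85/420)
for nm,c,z in(("rear L",(112,233),36),("rear R",(238,233),36),("pad rear top",(180,98),40),("wall rear L",(95,57),46)): print("wrist",nm,np.round(f("wrist",W(c),z),1))
for nm,c,z in(("rear L",(600,289),36),("pad front L",(633,277),40),("pad front R",(683,257),40),("pad rear L",(704,360),40),("pad rear R",(755,340),40),("nose L",(500,195),42),("nose R",(630,138),42),("bridge",(510,205),56)): print("side",nm,np.round(f("side",D(c),z),1))
E
```

```text
wrist rear L [468.4 330.8]
wrist rear R [468.7 395.2]
wrist pad rear top [395.7 366. ]
wrist wall rear L [374.4 327.5]
side rear L [462. 391.]
side pad front L [455.9 375.5]
side pad front R [453.3 348. ]
side pad rear L [388.5 377.8]
side pad rear R [385.  351.1]
side nose L [545.4 399.9]
side nose R [544.2 322.8]
side bridge [521.4 405.9]
```

```bash
python3 -c "
from workcell import *
print(get_obs()['t'],close_job())"
```

```text
the job is handed in; nothing more can be done
13.6667 None
```

The carrier is loaded and home against the end stop, and the job was handed in at 13.7 s of the 35 s allowed. I pressed the rear ledge flat with closed fingertips (about 25 N at first, 39 N at the stop). Still pressing, I slid it about 75 mm forward under the bridge and leaf spring. At the stop the sideways force rose from about 5 N to 26 N and the fingers stopped moving. I then lifted straight up and backed the hand away.

**Home position:** In the last wrist picture the carrier's rear edge is 72.8 mm ahead of the lifter's rear end, where 73 mm is expected at home. In the side picture the gap between lifter and carrier is about 7 mm, as specified.

**Lifter:** The pictures show the brass pad raised behind the carrier.

**Hand clear:** The wrist force reads about zero and the fingertips are roughly 180 mm above the bench.

**Bystanders and look-alikes:** The ones in view looked undisturbed; I did not measure them.

**Checks that disagreed:**
- The network did not find the ledge or nose on the right carrier in the last wrist picture, so I relied on edges read from the pictures.
- The wrist picture taken at the stop put the gap at 6.5 mm instead of 7 mm, which is within what I can read from the pixels.
- The side camera's absolute positions were about 6 mm off from the wrist camera's, so I compared only distances within one picture.

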